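# Clamp the blood tubes in the mixer for shaking

### The arm

A 6-joint arm with a two-finger parallel gripper is mounted at the origin on a cart in front of the work surface, level with it; the furniture and walls round the work are solid. World frame = base frame: x ahead of the robot, y to its left, z up, the work surface at z = 0. Lengths are in m, angles in rad, forces in N, time in s.
With the tool pointing down it reaches from about 0.35 to 0.85 m from the base axis. Payload 8.1 kg.
Tool frame: the origin (TCP) lies on the centre line of the jaws, within the pads' length; the fingertips stand 22 mm ahead of it and the grasp point (between the pads) lies 3 mm ahead of it; z points along the fingers, y is the line along which they close (so a half turn about z gives the same grasp; the last joint's range is limited). The gripper opens to 93 mm and grips with 3 to 60 N. Pads are 15 mm wide; open, the fingers measure 128 mm over their backs; the gripper's body (75 mm by 188 mm) begins 65 mm behind the grasp point.
Start: joints at [1.114, 0.13, 1.488, -0, 1.523, -0.085], TCP at [0.218, 0.559, 0.241] pointing down, gripper open.
Joint ranges: [-2.96, 2.96], [-0.89, 2.26], [0.02, 2.5], [-1.34, 4.48], [0, 2.73], [-2.66, 2.66]. Speed limits (rad/s): [2.39, 2.39, 2.79, 3.14, 3.14, 3.14].

### API

Orientations are given as a rotation vector (axis times angle).
In Python, from plant import robot gives the robot as it stands.
- The arm moves only by the shell command python3 inch.py 'ROWS' [FORCE]. ROWS is one flat JSON list of numbers that holds 1 to 20 rows one after another, with no inner brackets; each row has 5 numbers: the finger opening in m, then dx, dy, dz in shares of the most that a row can go, 1 being 50 mm, then a turn about the tool's z in units of 0.1 rad; each row shifts and turns the commanded pose from where the row before left it, along the tool's axes as they then stand; what a row does not reach is not made up. A row lasts 1/10 s, in which the tool goes at most 0.05 m and 0.15 rad, less where a joint would pass 70% of its speed; a pose out of reach is approached as far as the arm can. The fingers move at their own pace and stop on an object; FORCE is the grip in N (left out, the last holds). Time passes only in rows, so rows that do not move let the fingers close. It prints the time, the measured TCP pose, the force, the opening and the grip force at its end. Input that does not fit is refused with a message, and nothing moves.
- robot.read_state(): the state, without advancing time (a new reading comes with each control period).
- robot.read_camera(name): name is "scene" or "top"; returns a dict with "image" (480x640x3 uint8, red, green, blue), "fx", "fy", "cx", "cy" (pixels), "R" (3x3) and "t" (3): a world point X has camera coordinates R X + t. Camera axes: x right, y down, z forward; pixel columns grow to the right and rows downward; lengths in m; the calibration is good to about 2 mm. A picture is of the moment at which its call begins. There is no depth.
- robot.close_job(): hands the job in; it is judged then, once.
The state is a dict: "t": time; "q": joint angles; "dq": joint speeds; "joint_torque": joint torques, N m; "tool_pos": TCP position; "orientation": TCP orientation; "force": force on the tool from outside, world axes, zero at the start; "wrist_torque": the same for the moment, N m; "opening": finger opening in m; "gripper_force": force on a finger pad.
Only numpy, scipy, OpenCV 4.12 (cv2) and the standard library are available. Lean on these libraries where they do the work, as an engineer would, in place of code of your own. Each camera call takes 0.05 s, during which the arm holds its last target. There are 200 camera calls.

### The job

Get the tube mixer ready to shake: with a fingertip, press the two blood tubes that stand proud of the others fully home, then push the standing blue-framed cover over from behind so that it flips forward and lies flat over the caps, and last push the yellow latch round until its tongue lies over the edge of the cover, as far as it goes. Push only: do not pull up or lift any tube, and do not shift or knock over the dropper bottle, the glue stick and the tape roll beside the mixer.

Things in the scene. Friction and masses are not known exactly. Their poses are not given: they have to be found in the camera images.
- mixer: White tube mixer, fixed, base 150 (x) x 190 (y) x 38 mm. Origin: centre of its underside, on the desk; x from its front (latch) to its back (hinge), y to the left seen from the front, z up. Its cradle has holes in two rows x = -15, +15 mm and five columns y = -60, -30, 0, 30, 60 mm. Caps are 17 mm wide; a seated cap's top is 146 mm up. All x, y, z here in mm are in this frame.
- cradle_front (a point): Middle of the top of the cradle's front rail, at x = -52, z = 145; the rail is 10 mm deep and runs between the side walls. The side walls are 3 mm thick, at y = +-79.5, from x = -58 to 46, tops at z = 146; at the hinge (x = 38 to 54) they rise to z = 157.
- tube_a (a joint): How far tube A (red cap, front row x = -15, y = +60 mm) stands above its seat, m; 0 = fully home. A spring grip holds it wherever it is left; pressing it down takes about 4 N until it meets its stop.
- tube_b (a joint): The same for tube B (red cap, front row x = -15, y = -30 mm).
- tube_a_top (a point): Centre of the top of tube A's cap.
- tube_b_top (a point): Centre of the top of tube B's cap.
- cover_hinge (a point): Middle of the cover's hinge axis, which runs along the mixer's y at x = 46, z = 150.5.
- cover (a joint): Angle of the hold-down cover, rad: 0 = flat over the caps, 1.57 = upright, 2.1 = leaning back on its stop. Light hinge friction (0.03 N m): it stays where it is left near upright; tipped forward past about 1.0 rad it falls shut by itself, damped, in about 1 s. A proud tube stops it part way, and so does a latch turned too early.
- cover_edge (a point): Middle of the cover's free edge (uppermost when it stands open). The cover is a blue frame with a clear window, solid to the touch, 5 mm thick, 150 mm wide, 86 mm from the hinge axis to this edge, about 150 g. Shut, its top is at z = 153 and this edge at x = -40.
- latch_pivot (a point): Centre of the underside of the latch on its vertical pivot, at x = -52, y = 0, z = 155 in the mixer's frame.
- latch (a joint): Angle of the yellow turn latch, rad: 0 = tongue along the mixer's +y; below 0 (to -0.6) it points away from the cover; from about 0.1 up it gets in the way of the cover's edge; 1.57 = end stop, tongue pointing to +x over the shut cover's edge (turns clockwise seen from above). Stays where it is left; needs about 1 N at the tab.
- latch_tab (a point): Centre of the top of the latch's upright thumb tab, 24.5 mm out from the pivot, at z = 183. The tab is 6 mm thick along the turning direction and 14 mm long; it stands 22 mm above the tongue, which is 12 mm wide, 32 mm long from the pivot, and lies at z = 155 to 161.
- tube_1: Loose blood tube with a red cap, 13 mm wide, 101 tall, standing seated in the hole at x = -15, y = 0 mm of the mixer. Origin: its foot, 45 mm above the mixer's underside.
- tube_2: Loose blood tube with a red cap, 13 mm wide, 101 tall, standing seated in the hole at x = 15, y = 60 mm of the mixer. Origin: its foot, 45 mm above the mixer's underside.
- tube_3: Loose blood tube with a blue cap, 13 mm wide, 101 tall, standing seated in the hole at x = 15, y = 30 mm of the mixer. Origin: its foot, 45 mm above the mixer's underside.
- tube_4: Loose blood tube with a red cap, 13 mm wide, 101 tall, standing seated in the hole at x = 15, y = -30 mm of the mixer. Origin: its foot, 45 mm above the mixer's underside.
- tube_5: Loose blood tube with a blue cap, 13 mm wide, 101 tall, standing seated in the hole at x = 15, y = -60 mm of the mixer. Origin: its foot, 45 mm above the mixer's underside.
- dropper: Green-capped white dropper bottle, 27 mm across, 78 high, loose on the desk beside the mixer; to be left alone. Origin: centre of its underside.
- glue: Yellow glue stick standing on end, 26 mm across, 80 high, loose on the desk behind the mixer's right corner; to be left alone. Origin: centre of its underside.
- tape: Roll of cream tape lying flat, 74 mm across, 19 high, loose on the desk behind the mixer; to be left alone. Origin: centre of its underside.

How it is judged:
By the outcome, as a careful person would: the job done as asked, in the order asked, and still so for the second after the job is handed in, with the robot touching nothing.
It also fails if it takes over 51 s, if anything falls off the work surface, if the arm or the gripper's body presses on something with over 40 N, if the wrist force passes 120 N, or if a joint passes its speed limit or range.

## Working session

There is one attempt and no reset: what is moved stays moved. The work goes in short steps, Python scripts to look and compute and a shell command to move; the robot and the scene stay as the last step left them, time stands still between calls to the robot, and variables do not carry over. Pictures are saved under pics/ and viewed, at most 10 in all, crops included, and the job is handed in when it is done.

```bash
ls; mkdir -p pics
python3 - <<'E'
from plant import robot
import cv2,numpy as np,json
for n in("scene","top"):
    c=robot.read_camera(n); cv2.imwrite(f"pics/{n}0.png",c["image"][:,:,::-1])
    print(n,c["fx"],c["fy"],c["cx"],c["cy"],np.round(c["R"],4).tolist(),np.round(c["t"],4).tolist())
s=robot.read_state();print({k:np.round(v,3).tolist() for k,v in s.items()})
E
```

```text
inch.py
pics
plant.py
scene 593.359817906942 593.359817906942 320.93170570946336 240.87566689120766 [[-0.8517, -0.524, -0.0034], [-0.3918, 0.6411, -0.6599], [0.348, -0.5607, -0.7513]] [0.2062, 0.5282, 0.5539]
top 543.3803756462687 543.3803756462687 316.28761953436515 249.76431335057433 [[-0.0225, -0.9996, -0.0188], [-0.9833, 0.0255, -0.1799], [0.1803, 0.0145, -0.9835]] [-0.3881, 0.5248, 0.9025]
{'t': 0.1, 'q': [1.114, 0.131, 1.489, 0.0, 1.523, -0.085], 'dq': [0.001, -0.002, -0.004, 0.001, 0.0, 0.001], 'joint_torque': [0.001, -56.135, -49.309, 0.077, 0.029, -0.0], 'tool_pos': [0.218, 0.559, 0.24], 'orientation': [-0.581, -3.087, 0.003], 'force': [0.12, -0.345, -0.34], 'wrist_torque': [-0.013, 0.017, 0.043], 'gripper_force': 0.0, 'opening': 0.093}
```

View pics/scene0.png

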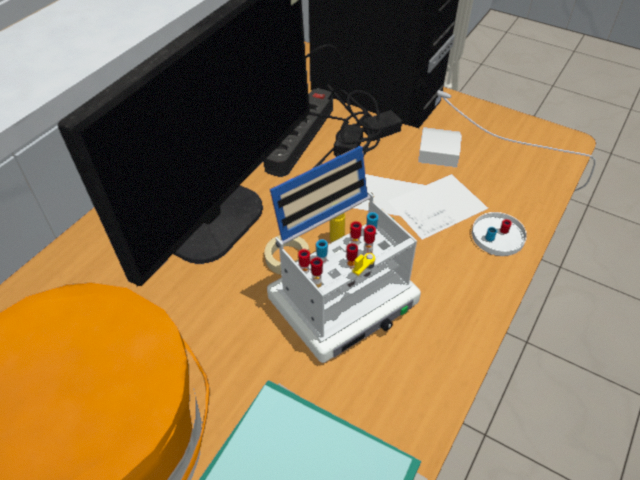

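View pics/top0.png

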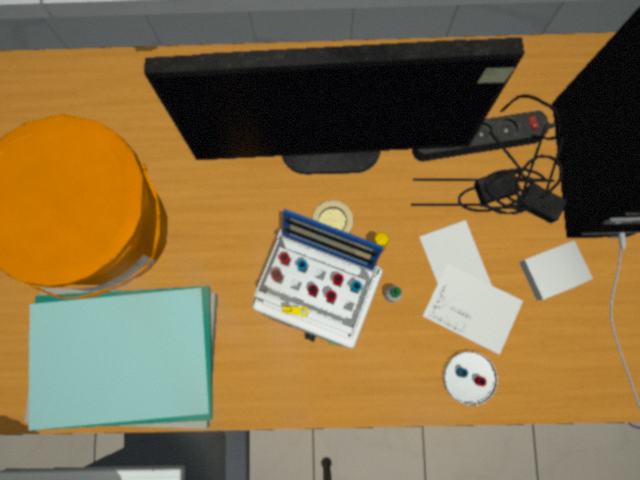

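The scene view shows the mixer at about (345,270), with the cover standing at (320,190), the latch at (363,265) and the monitor behind. In the top view the mixer is at (320,290), cover at (330,238), tape (333,216), glue (382,240) and dropper (393,293). I'll zoom in next.

Run:
```python
import cv2
a=cv2.imread("pics/top0.png")[200:350,245:410];cv2.imwrite("pics/topc.png",cv2.resize(a,None,fx=4,fy=4,interpolation=cv2.INTER_CUBIC))
a=cv2.imread("pics/scene0.png")[145:360,255:425];cv2.imwrite("pics/scenec.png",cv2.resize(a,None,fx=2.75,fy=2.75,interpolation=cv2.INTER_CUBIC))
```

```text
(no output)
```

View pics/topc.png

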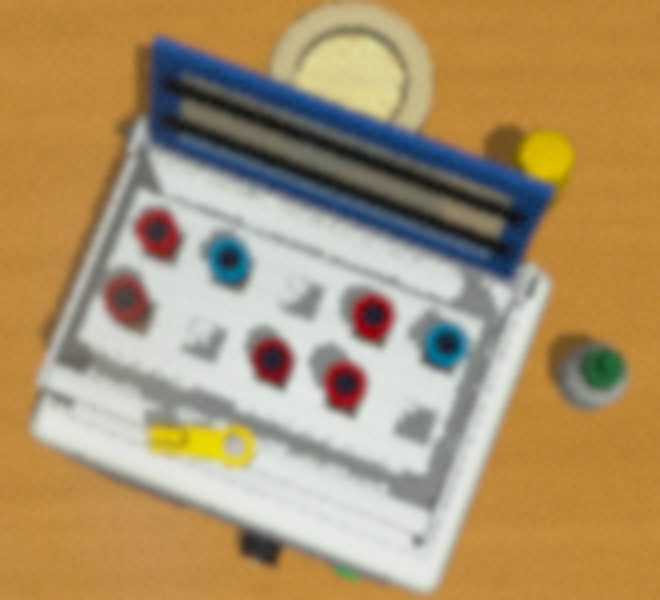

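View pics/scenec.png

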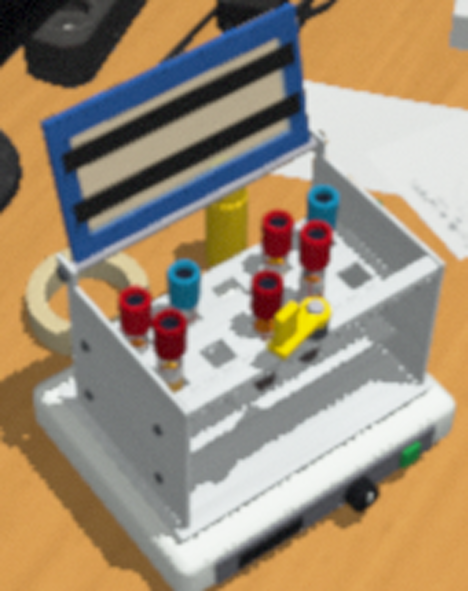

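```bash
cat > fit.py <<'E'
import numpy as np,json
from scipy.optimize import least_squares
S=dict(f=593.36,c=(320.93,240.876),R=np.array([[-0.8517,-0.524,-0.0034],[-0.3918,0.6411,-0.6599],[0.348,-0.5607,-0.7513]]),t=np.array([0.2062,0.5282,0.5539]))
T=dict(f=543.38,c=(316.288,249.764),R=np.array([[-0.0225,-0.9996,-0.0188],[-0.9833,0.0255,-0.1799],[0.1803,0.0145,-0.9835]]),t=np.array([-0.3881,0.5248,0.9025]))
def proj(c,X):
    p=c["R"]@X+c["t"];return p[:2]/p[2]*c["f"]+np.array(c["c"])
def world(p,m):
    c,s=np.cos(p[2]),np.sin(p[2]);m=np.array(m)
    return np.array([p[0]+c*m[0]-s*m[1],p[1]+s*m[0]+c*m[1],m[2]])
tt=lambda u,v:np.array((245+u/4-.4,200+v/4-.4)); ss=lambda u,v:np.array((255+u/2.75-.3,145+v/2.75-.3))
def model(p):
    th,la,a,b=p[3:7]
    cov=lambda y:(.046+.086*np.cos(th),y,.1505+.086*np.sin(th)) if 0 else (.046-.086*np.cos(th),y,.1505+.086*np.sin(th))
    return dict(t2=(.015,.06,.146),t3=(.015,.03,.146),t1=(-.015,0,.146),t4=(.015,-.03,.146),t5=(.015,-.06,.146),
     A=(-.015,.06,.146+a),B=(-.015,-.03,.146+b),pv=(-.052,0,.161),tab=(-.052+.0245*np.sin(la),.0245*np.cos(la),.183),cl=cov(.075),cr=cov(-.075))
top=dict(t2=tt(157,231),t3=tt(228,258),t1=tt(272,358),t4=tt(373,314),t5=tt(445,343),A=tt(126,298),B=tt(345,382),pv=tt(238,446),tab=tt(170,438),cl=tt(153,40),cr=tt(552,185))
sc=dict(t2=ss(135,295),t3=ss(184,270),t1=ss(267,282),t4=ss(277,220),t5=ss(322,195),A=ss(170,321),B=ss(316,233),pv=ss(318,306),tab=ss(289,310),cl=ss(44,120),cr=ss(290,6))
def res(p):
    m=model(p);return np.concatenate([proj(c,world(p,m[k]))-d[k] for c,d in((T,top),(S,sc)) for k in m])
if __name__=="__main__":
    r=least_squares(res,[.5,-.4,0,1.6,0,.01,.01],loss="soft_l1")
    print(np.round(r.x,4));e=res(r.x).reshape(2,-1,2);
    for k,i in zip(top,range(99)):print(k,np.round(e[:,i],1).tolist(),np.round(world(r.x,model(r.x)[k]),4))
    def tri(a,b):  # two-view check
        f=lambda X:np.r_[proj(T,X)-a,proj(S,X)-b]
        return np.round(least_squares(f,[.5,-.4,.1]).x,4)
    for k in top:print(k,"tri",tri(top[k],sc[k]))
    for n,pt in dict(tape=(333,216),glue=(382,238),dropper=(395,291)).items():
        z={'tape':.019,'glue':.08,'dropper':.078}[n]
        X=least_squares(lambda q:proj(T,np.array([q[0],q[1],z]))-pt,[.5,-.4]).x
        d=X-r.x[:2];c,s=np.cos(r.x[2]),np.sin(r.x[2]);print(n,X,"mixer",c*d[0]+s*d[1],-s*d[0]+c*d[1])
E
python3 fit.py
```

```text
[ 0.4489 -0.4013 -0.3911  1.817  -0.3033  0.011   0.0157]
t2 [[-0.1, 0.2], [-0.2, 0.8]] [ 0.4856 -0.3516  0.146 ]
t3 [[0.2, 0.3], [-0.3, 0.1]] [ 0.4742 -0.3793  0.146 ]
t1 [[0.3, 0.3], [-0.0, -0.7]] [ 0.435  -0.3956  0.146 ]
t4 [[0.3, 0.1], [0.0, -0.5]] [ 0.4513 -0.4348  0.146 ]
t5 [[0.7, -0.2], [-0.0, -0.4]] [ 0.4399 -0.4625  0.146 ]
A [[-0.2, 0.4], [-0.2, -0.0]] [ 0.4579 -0.3401  0.157 ]
B [[0.5, 0.4], [-0.2, -0.1]] [ 0.4236 -0.4233  0.1617]
pv [[-0.4, 0.3], [-1.0, 0.3]] [ 0.4008 -0.3815  0.161 ]
tab [[-0.8, 0.2], [-0.1, -0.4]] [ 0.403  -0.3571  0.183 ]
cl [[-0.2, -0.2], [-1.4, 0.9]] [ 0.5394 -0.3575  0.2339]
cr [[0.6, 1.0], [0.2, -1.9]] [ 0.4822 -0.4962  0.2339]
t2 tri [ 0.4856 -0.3518  0.1474]
t3 tri [ 0.4741 -0.3792  0.1465]
t1 tri [ 0.4352 -0.3953  0.1448]
t4 tri [ 0.4513 -0.4344  0.1455]
t5 tri [ 0.4395 -0.4615  0.1464]
A tri [ 0.4582 -0.3405  0.1564]
B tri [ 0.4235 -0.4228  0.1622]
pv tri [ 0.4005 -0.3824  0.161 ]
tab tri [ 0.4034 -0.3582  0.1809]
cl tri [ 0.538  -0.3581  0.2359]
cr tri [ 0.4833 -0.4961  0.2304]
tape [ 0.5811113  -0.43191701] mixer 0.13391435833325258 0.02211463768291758
glue [ 0.5258656  -0.51183534] mixer 0.11330702089970587 -0.07282937776070582
dropper [ 0.4364978  -0.52950791] mixer 0.03742502321081995 -0.12323616745842811
```
Great fit. Pose: (0.4489,-0.4013), yaw -0.391. Cover at 1.817 rad, leaning back. Latch -0.30. Tube A 11mm proud, tube B 16mm proud.

The two-view fit has residuals of about 1 px or less. It gives the cover at about 1.82 rad, the latch at about -0.30 rad, and tubes A and B about 11 and 16 mm proud. The tool is already almost aligned with the mixer. Next I'll check the bucket and monitor clearance and compute the waypoints.

Create go.py:
```python
import sys,numpy as np
from fit import world
from scipy.spatial.transform import Rotation as Ro
from plant import robot
P=[.4489,-.4013,-.3911]
s=robot.read_state();R=Ro.from_rotvec(s["orientation"]).as_matrix();p=np.array(s["tool_pos"])
c,n=np.cos(P[2]),np.sin(P[2]);d=p[:2]-P[:2]
print("t",round(s["t"],2),"tip in mixer mm",np.round([1e3*(c*d[0]+n*d[1]),1e3*(-n*d[0]+c*d[1]),1e3*(p[2]-.022)],1),"F",np.round(s["force"],1),"open",round(s["opening"],3),"yaw err",round(np.arctan2(-R[0,1],R[1,1])-P[2],4),"tilt",np.round(R[:2,2],4))
if len(sys.argv)>1:
    m=np.array(eval(sys.argv[1]))/1e3
    for q in np.atleast_2d(m):
        w=world(P,q)+[0,0,.022];print("to",1e3*q,"tool mm",np.round(1e3*R.T@(w-p),1),"world",np.round(w,3));p=w
```

```bash
python3 go.py '[[-15,58,190],[-15,58,145]]'
python3 - <<'E'
from fit import *
a=np.linspace(0,2*np.pi,200)
def f(q):
    C=[np.array([q[0]+q[2]*np.cos(t),q[1]+q[2]*np.sin(t),q[3]]) for t in a]
    t=np.array([proj(T,X) for X in C]);s=np.array([proj(S,X) for X in C])
    return [t[:,0].max()-160,t[:,1].min()-115,t[:,1].max()-287,s[:,1].min()-285,s[:,0].max()-190]
r=least_squares(f,[.65,-.05,.1,.25]);print("bucket x,y,r,z",r.x,r.fun)
def tri(a,b):return least_squares(lambda X:np.r_[proj(T,X)-a,proj(S,X)-b],[.6,-.4,.2])
for a,b in(((195,158),(135,270)),((148,62),(65,125))):
    q=tri(a,b);print("monitor corner",q.x,q.fun)
E
```

```text
t 0.1 tip in mixer mm [-579.6  799.3  217.7] F [ 0.1 -0.3 -0.3] open 0.093 yaw err 0.0193 tilt [-0.0008 -0.0015]
to [-15.  58. 190.] tool mm [-550.2 -752.    28.9] world [ 0.457 -0.342  0.212]
to [-15.  58. 145.] tool mm [-0.   0.1 45. ] world [ 0.457 -0.342  0.167]
bucket x,y,r,z [ 0.57992611 -0.03291678  0.13350527  0.18910346] [-1.87485294 -1.38254573 -2.4373894   1.01778301  2.93066385]
monitor corner [ 0.6557192  -0.20861024  0.14807583] [-1.53031804 -2.90071733  2.555512    0.87804939]
monitor corner [ 0.6884147  -0.20877259  0.37544527] [ 0.57751018  0.93237414 -0.88293419 -0.36980649]
```

The rows are not in the units I measure in: shifts go in shares of 50 mm and turns go in units of 0.1 rad. I convert before sending: -0.026 m is -0.52, -0.02 m is -0.4, 0.019 rad is 0.19.

```bash
python3 inch.py '[0,-0.52,-0.52,-0.4,0,0,-0.52,-0.52,-0.4,0,0,-0.52,-0.52,-0.2,0,0,-0.52,-0.52,0,0,0,-0.52,-0.52,0,0,0,-0.52,-0.52,0,0,0,-0.52,-0.52,0,0,0,-0.52,-0.52,0,0,0,-0.52,-0.52,0,0,0,-0.52,-0.52,0,0,0,-0.52,-0.52,0,0,0,-0.52,-0.52,0,0.19]' 10; python3 go.py '[[-15,58,230],[-15,58,145]]'
```

```text
t: 1.3
tool_pos: [0.3954, 0.1535, 0.2904]
orientation: [-0.61, -3.082, 0.0]
force: [0.5, 0.7, 0.4]
opening: 0.0026
gripper_force: 0.0
t 1.3 tip in mixer mm [-260.9  492.5  268.4] F [0.5 0.7 0.4] open 0.003 yaw err 0.0003 tilt [-0.0003 -0.0001]
to [-15.  58. 230.] tool mm [-245.8 -434.6   38.4] world [ 0.457 -0.342  0.252]
to [-15.  58. 145.] tool mm [-0.  0. 85.] world [ 0.457 -0.342  0.167]
```

```bash
python3 inch.py '[0,-0.41,-0.724,0,0,0,-0.41,-0.724,0,0,0,-0.41,-0.724,0,0,0,-0.41,-0.724,0,0,0,-0.41,-0.724,0,0,0,-0.41,-0.724,0,0,0,-0.41,-0.724,0,0,0,-0.41,-0.724,0,0,0,-0.41,-0.724,0,0,0,-0.41,-0.724,0,0,0,-0.41,-0.724,0,0,0,-0.41,-0.724,0,0,0,0,0,0.6,0,0,0,0,0.6,0,0,0,0,0.6,0,0,0,0,0,0,0,0,0,0,0]'; python3 go.py '[[-15,58,164],[-15,58,145]]'
```

```text
t: 3.0
tool_pos: [0.4569, -0.34, 0.2005]
orientation: [-0.61, -3.08, -0.001]
force: [0.3, -0.2, 0.6]
opening: 0.0004
gripper_force: 0.0
t 3.0 tip in mixer mm [-16.   59.7 178.5] F [ 0.3 -0.2  0.6] open 0.0 yaw err 0.0004 tilt [-0.0013  0.0012]
to [-15.  58. 164.] tool mm [-1.  -1.7 14.5] world [ 0.457 -0.342  0.186]
to [-15.  58. 145.] tool mm [-0. -0. 19.] world [ 0.457 -0.342  0.167]
```

Run:
```python
from plant import robot
import cv2
a=robot.read_camera("scene")["image"][120:360,235:445,::-1]
cv2.imwrite("pics/s1.png",cv2.resize(a,None,fx=2.4,fy=2.4,interpolation=cv2.INTER_CUBIC))
```

```text
(no output)
```

View pics/s1.png

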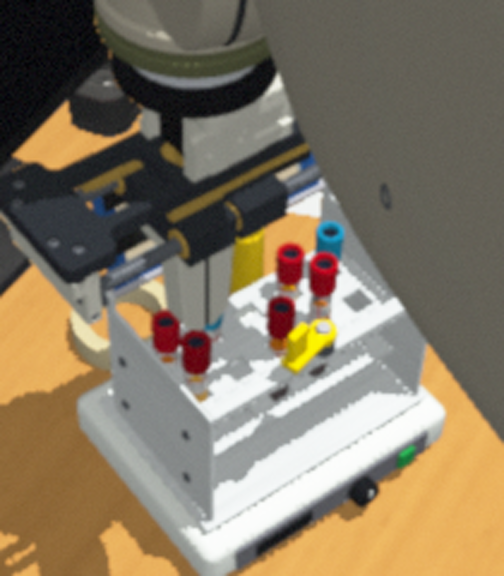

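The closed fingers hang just above tube A's cap, at crop (197,315) with the cap at (197,345). The cover is still open behind. Pressing A now.

Converted, 0.006 m is 0.12, 0.005 m is 0.1.

```bash
python3 inch.py '[0,-0.02,-0.04,0,0,0,0,0,0.12,0,0,0,0,0.12,0,0,0,0,0.12,0,0,0,0,0.12,0,0,0,0,0.1,0,0,0,0,0.04,0,0,0,0,0,0]'; python3 go.py '[[-15,58,145]]'
```

```text
t: 3.85
tool_pos: [0.4573, -0.3424, 0.1692]
orientation: [-0.61, -3.081, -0.001]
force: [-0.3, 0.8, 0.0]
opening: 0.0004
gripper_force: 0.0
t 3.85 tip in mixer mm [-14.7  57.6 147.2] F [-0.3  0.8  0. ] open 0.0 yaw err 0.0004 tilt [-0.0005  0.0004]
to [-15.  58. 145.] tool mm [0.3 0.4 2.2] world [ 0.457 -0.342  0.167]
```

```bash
python3 inch.py '[0,0,0,0.02,0,0,0,0,0.02,0,0,0,0,0,0]'; python3 go.py
```

```text
t: 4.15
tool_pos: [0.4575, -0.3427, 0.1683]
orientation: [0.61, 3.081, -0.0]
force: [-2.2, 2.1, 5.5]
opening: 0.0002
gripper_force: 2.8
t 4.15 tip in mixer mm [-14.4  57.5 146.3] F [-2.2  2.1  5.5] open 0.0 yaw err 0.0003 tilt [ 0.0003 -0.0003]
```

```bash
python3 inch.py '[0,0,0,0.02,0,0,0,0,0.02,0,0,0,0,0,0]'; python3 go.py;python3 - <<'E'
from plant import robot
import cv2
a=robot.read_camera("scene")["image"][120:360,235:445,::-1]
cv2.imwrite("pics/s2.png",cv2.resize(a,None,fx=2.4,fy=2.4,interpolation=cv2.INTER_CUBIC))
E
```

```text
t: 4.45
tool_pos: [0.4579, -0.343, 0.1682]
orientation: [0.61, 3.08, -0.002]
force: [-3.9, 4.6, 15.7]
opening: 0.0004
gripper_force: 8.1
t 4.45 tip in mixer mm [-13.9  57.3 146.2] F [-3.9  4.6 15.7] open 0.0 yaw err 0.0004 tilt [ 0.0015 -0.0015]
```

View pics/s2.png

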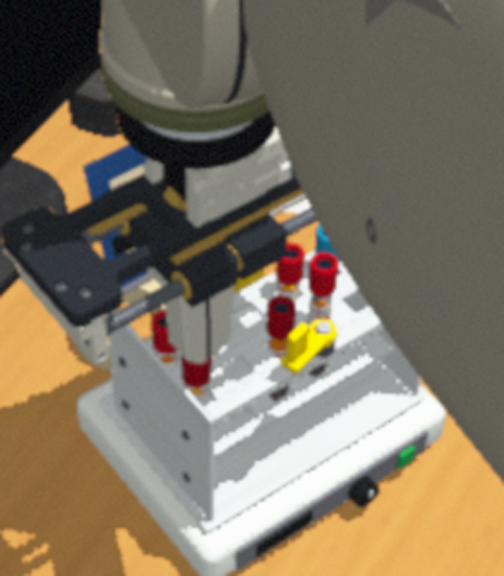

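Tube A is home, with a firm stop at 146.2 mm and 16 N. Moving to tube B.

```bash
python3 inch.py '[0,0,0,-0.4,0,0,0,0,-0.4,0,0,0,-0.6,0,0,0,0,-0.6,0,0,0,0,-0.6,0,0,0,0,0,0,0,0,0,0,0.2,0,0,0,0,0.14,0,0,0,0,0.14,0,0,0,0,0,0]'; python3 go.py '[[-15,-32,145]]'
```

```text
t: 5.5
tool_pos: [0.4231, -0.4245, 0.1801]
orientation: [-0.608, -3.081, -0.002]
force: [-0.2, 0.3, -0.4]
opening: 0.0005
gripper_force: 0.0
t 5.5 tip in mixer mm [-15.  -31.3 158.1] F [-0.2  0.3 -0.4] open 0.001 yaw err 0.0013 tilt [-0.0013  0.0016]
to [-15. -32. 145.] tool mm [ 0.  -0.7 13.1] world [ 0.423 -0.425  0.167]
```

Converted, 0.005 m is 0.1, 0.003 m is 0.06.

```bash
python3 inch.py '[0,0,0,0.1,0,0,0,0,0.1,0,0,0,0,0.06,0,0,0,0,0.04,0,0,0,0,0.02,0,0,0,0,0,0]'; python3 go.py
```

```text
t: 6.1
tool_pos: [0.4239, -0.426, 0.1682]
orientation: [0.609, 3.08, -0.001]
force: [-2.9, 7.0, 18.2]
opening: 0.0005
gripper_force: 8.6
t 6.1 tip in mixer mm [-13.7 -32.3 146.2] F [-2.9  7.  18.2] open 0.0 yaw err 0.0006 tilt [ 0.0018 -0.0012]
```

Tube B is home too, at 146.2 mm and 18 N. Now going over and behind the cover.

Converted, -0.045 m is -0.9, -0.04 m is -0.8.

```bash
python3 inch.py '[0,0,0,-0.8,0,0,0,0,-0.9,0,0,0,0,-0.9,0,0,-0.4,0.2,0,0,0,-0.6,0.2,0,0,0,-0.6,0.2,0,0,0,-0.6,0.04,0,0,0,0,0,0,0,0,0,0,0,0]'; python3 go.py '[[95,0,212],[-10,0,212]]'
```

```text
t: 7.0
tool_pos: [0.537, -0.438, 0.2941]
orientation: [-0.609, -3.08, -0.001]
force: [-0.8, 0.2, -0.0]
opening: 0.0004
gripper_force: 0.0
t 7.0 tip in mixer mm [ 95.5  -0.4 272.1] F [-0.8  0.2 -0. ] open 0.0 yaw err 0.0008 tilt [-0.0017  0.0011]
to [ 95.   0. 212.] tool mm [ 0.4  0.3 60.1] world [ 0.537 -0.438  0.234]
to [-10.   0. 212.] tool mm [1.05e+02 1.00e-01 2.00e-01] world [ 0.44  -0.397  0.234]
```

Converted, 0.01 m is 0.2, 0.006 m is 0.12.

```bash
python3 inch.py '[0,0,0,0.6,0,0,0,0,0.6,0,0,0,0,0,0,0,0.2,0,0,0,0,0.2,0,0,0,0,0.12,0,0,0,0,0.12,0,0,0,0,0.12,0,0,0,0,0.12,0,0,0,0,0.12,0,0,0,0,0.12,0,0,0,0,0.12,0,0,0,0,0.12,0,0,0,0,0.12,0,0,0,0,0,0,0,0]'; python3 go.py;  python3 - <<'E'
from plant import robot
import cv2,numpy as np
s=robot.read_camera("scene")["image"][120:360,235:445,::-1];t=robot.read_camera("top")["image"][190:350,235:420,::-1]
cv2.imwrite("pics/s3.png",np.hstack([cv2.resize(s,(350,400)),cv2.resize(t,(440,400))]))
E
```

```text
t: 8.5
tool_pos: [0.468, -0.4097, 0.2357]
orientation: [-0.61, -3.081, -0.0]
force: [0.0, 0.3, 0.2]
opening: 0.0004
gripper_force: 0.0
t 8.5 tip in mixer mm [ 20.8  -0.5 213.7] F [0.  0.3 0.2] open 0.0 yaw err 0.0 tilt [-0.0003  0.0001]
```

View pics/s3.png

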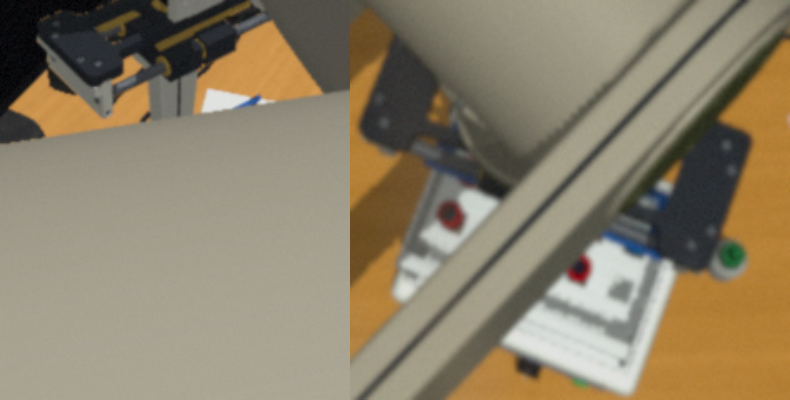

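The arm blocks most of the scene view. In the top view the cover's blue edge at (640,243) has moved forward and is still up. I'll keep pushing.

Converted, -0.04 m is -0.8, -0.03 m is -0.6.

```bash
python3 inch.py '[0,0.12,0,0,0,0,0.12,0,0,0,0,0.12,0,0,0,0,0.12,0,0,0,0,0.12,0,0,0,0,0.12,0,0,0,0,0,0,0,0,0,0,0,-0.6,0,0,0,0,-0.6,0,0,-0.8,0,-0.6,0,0,-0.8,0,-0.6,0,0,-0.8,0,-0.6,0,0,0,0,0,0,0,0,0,0,0,0,0,0,0,0,0,0,0,0,0]'; python3 go.py;  python3 - <<'E'
from plant import robot
import cv2,numpy as np
s=robot.read_camera("scene")["image"][120:360,235:445,::-1];t=robot.read_camera("top")["image"][190:350,235:420,::-1]
cv2.imwrite("pics/s4.png",np.hstack([cv2.resize(s,(350,400)),cv2.resize(t,(440,400))]))
E
```

```text
t: 10.2
tool_pos: [0.5425, -0.4404, 0.383]
orientation: [-0.61, -3.08, -0.001]
force: [0.2, 0.3, -0.7]
opening: 0.0003
gripper_force: 0.0
t 10.2 tip in mixer mm [101.4  -0.5 361. ] F [ 0.2  0.3 -0.7] open 0.0 yaw err -0.0002 tilt [-0.0014  0.0011]
```

View pics/s4.png

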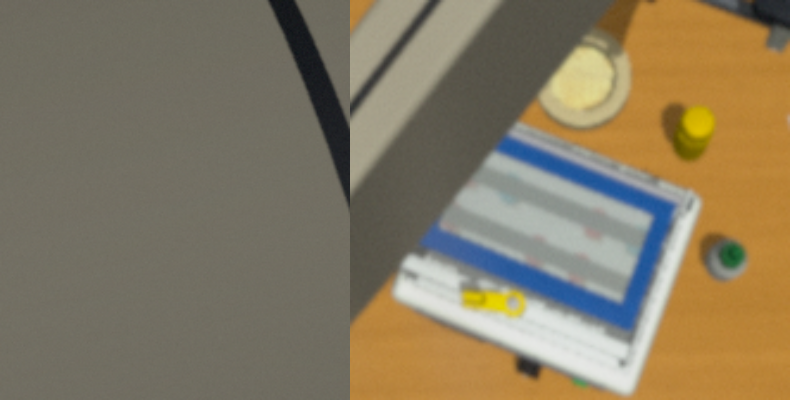

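The cover lies flat, with its window over the caps and its edge from (425,240) to (640,325). The latch at (480,300) is untouched, and the dropper, glue and tape are where they were. Now the latch: go in front of the tab.

Converted, 0.02 m is 0.4, 0.03 m is 0.6.

```bash
python3 inch.py '[0,0.6,0.12,0.4,0,0,0.6,0.12,0.4,0,0,0.6,0.12,0.4,0,0,0.6,0.12,0.4,0,0,0.6,0.12,0.4,0,0,0.6,0.12,0.4,0,0,0,0,0,0,0,0,0,0.4,0,0,0,0,0.6,0,0,0,0,0.4,0,0,0,0,0,0,0,0,0,0,0]'; python3 go.py '[[-80,35,170],[-27.5,35,170],[-27.5,20.5,170]]'
```

```text
t: 11.5
tool_pos: [0.3913, -0.3394, 0.1947]
orientation: [0.61, 3.081, -0.001]
force: [-0.1, -0.4, -0.0]
opening: 0.0005
gripper_force: 0.0
t 11.5 tip in mixer mm [-76.8  35.2 172.7] F [-0.1 -0.4 -0. ] open 0.0 yaw err 0.0002 tilt [ 0.0006 -0.0006]
to [-80.  35. 170.] tool mm [ 3.2 -0.2  2.7] world [ 0.388 -0.338  0.192]
to [-27.5  35.  170. ] tool mm [-52.5  -0.    0. ] world [ 0.437 -0.358  0.192]
to [-27.5  20.5 170. ] tool mm [  0.  -14.5   0. ] world [ 0.431 -0.372  0.192]
```

Down 3 mm and push along +x (tool -x), 50 mm.

Converted, -0.005 m is -0.1, 0.003 m is 0.06.

```bash
python3 inch.py '[0,0,0,0.06,0,0,-0.1,0,0,0,0,-0.1,0,0,0,0,-0.1,0,0,0,0,-0.1,0,0,0,0,-0.1,0,0,0,0,-0.1,0,0,0,0,-0.1,0,0,0,0,-0.1,0,0,0,0,-0.1,0,0,0,0,-0.1,0,0,0,0,0,0,0,0]'; python3 go.py '[[-26,20.5,170]]'
```

```text
t: 12.7
tool_pos: [0.438, -0.3585, 0.1908]
orientation: [0.609, 3.081, -0.0]
force: [-0.4, 0.0, -0.1]
opening: 0.0006
gripper_force: 0.2
t 12.7 tip in mixer mm [-26.4  35.5 168.8] F [-0.4  0.  -0.1] open 0.001 yaw err 0.0006 tilt [ 0.0005 -0.0002]
to [-26.   20.5 170. ] tool mm [ -0.4 -15.   -1.2] world [ 0.433 -0.372  0.192]
```

Converted, -0.004 m is -0.08, -0.002 m is -0.04.

```bash
python3 inch.py '[0,0,-0.08,0,0,0,0,-0.08,0,0,0,0,-0.08,0,0,0,0,-0.04,0,0,0,0,0,0,0]'; python3 go.py; python3 inch.py '[0,0,-0.02,0,0,0,0,-0.02,0,0,0,0,0,0,0]'; python3 go.py
```

```text
t: 13.2
tool_pos: [0.4316, -0.3717, 0.1907]
orientation: [-0.611, -3.081, 0.0]
force: [-0.1, 0.2, 0.1]
opening: 0.0005
gripper_force: 0.0
t 13.2 tip in mixer mm [-27.3  20.8 168.7] F [-0.1  0.2  0.1] open 0.001 yaw err -0.0004 tilt [-0.0003 -0.0002]
t: 13.5
tool_pos: [0.4311, -0.3731, 0.1907]
orientation: [-0.61, -3.082, -0.0]
force: [-0.9, -0.5, 0.2]
opening: 0.0005
gripper_force: 0.1
t 13.5 tip in mixer mm [-27.2  19.3 168.7] F [-0.9 -0.5  0.2] open 0.0 yaw err 0.0002 tilt [-0.0002  0.    ]
```

```bash
for i in 1 2; do python3 inch.py '[0,0,-0.02,0,0,0,0,-0.02,0,0,0,0,0,0,0]' >/dev/null; python3 go.py; done
```

```text
t 13.8 tip in mixer mm [-27.1  18.3 168.7] F [2.6 4.3 1.2] open 0.0 yaw err 0.0007 tilt [0.0005 0.0016]
t 14.1 tip in mixer mm [-27.   17.9 168.7] F [ 4.2 11.6  3.8] open 0.0 yaw err 0.0016 tilt [0.0012 0.0042]
```

The end stop is reached, at about 12 N. I'll back off sideways, rise, clear the view and check.

```bash
python3 inch.py '[0,0,0.12,0,0,0,0,0.2,0,0,0,0,0.1,0,0,0,0,0,-0.6,0,0,0,0,-0.8,0,0,0,0,-0.8,0,0,0.6,0.6,-0.4,0,0,0.6,0.7,0,0,0,0.6,0.7,0,0,0,0.6,0.7,0,0,0,0.6,0.7,0,0,0,0.6,0.7,0,0,0,0.4,0.8,0,0,0,0,0.9,0,0,0,0,0.9,0,0,0,0,0.9,0,0,0,0,0,0,0]'
python3 - <<'E'
from plant import robot
import cv2,numpy as np
s=robot.read_camera("scene")["image"][120:360,235:445,::-1];t=robot.read_camera("top")["image"][190:350,235:420,::-1]
cv2.imwrite("pics/s5.png",np.hstack([cv2.resize(s,(350,400)),cv2.resize(t,(440,400))]))
E
```

```text
t: 15.8
tool_pos: [0.398, 0.0748, 0.3205]
orientation: [-0.6, -3.083, -0.002]
force: [0.1, -0.0, -1.0]
opening: 0.0008
gripper_force: 0.0
```

View pics/s5.png

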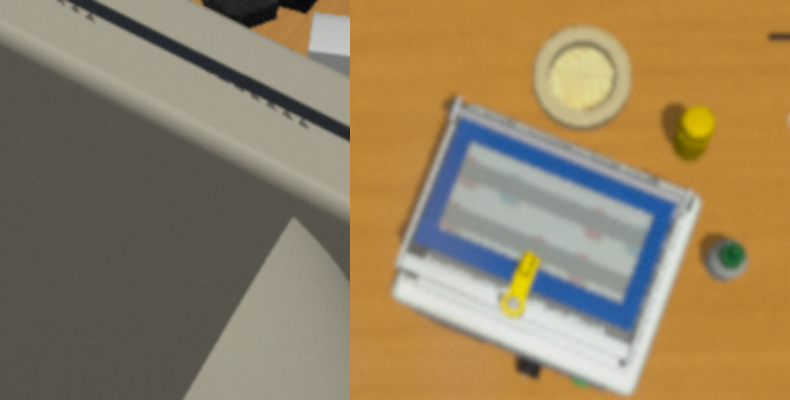

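The cover is flat. The latch points from (513,304) to (529,260), parallel to the side walls and over the cover's edge. The tape, glue and dropper have not moved, so I'm handing in.

```bash
python3 -c "
from plant import robot
print(robot.close_job())"
```

```text
the job is handed in; nothing more can be done
None
```

The job is handed in after about 16 s of robot time: tubes A and B are pressed home, the cover lies flat over the caps, the latch is turned to its end stop over the cover's edge, and the dropper bottle, glue stick and tape roll are where they were.

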